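# Fill the hook-fitting kit case

### The arm

A 6-joint arm with a two-finger parallel gripper is mounted at the origin on a cart in front of the work surface, level with it; the furniture and walls round the work are solid. World frame = base frame: x ahead of the robot, y to its left, z up, the work surface at z = 0. Lengths are in m, angles in rad, forces in N, time in s.
With the tool pointing down it reaches from about 0.325 to 0.9 m from the base axis. Payload 6.1 kg.
Tool frame: the origin (TCP) lies midway between the tips of the shut fingers; the grasp point (between the pads) lies 19 mm behind it; z points along the fingers, y is the line along which they close (so a half turn about z gives the same grasp; the last joint's range is limited). The gripper opens to 85 mm and grips with 20 to 120 N. Pads are 22 mm wide; open, the fingers measure 114 mm over their backs; the gripper's body (76 mm by 85 mm) begins 54 mm behind the grasp point. The pads swing forward as they close: fully open they stand 13 mm farther back than shut.
Start: joints at [-1.263, 0.22, 1.526, -0, 1.395, -0.126], TCP at [0.263, -0.567, 0.231] pointing down, gripper open.
Joint ranges: [-2.98, 2.98], [-0.91, 2.08], [0.09, 2.57], [-1.24, 4.39], [0.2, 2.65], [-2.68, 2.68]. Speed limits (rad/s): [2.57, 2.57, 3.01, 3.14, 3.14, 3.14].

### API

Orientations are given as [roll, pitch, yaw] about the fixed x, y, z axes, in that order (R = Rz(yaw) Ry(pitch) Rx(roll)).
In Python, from plant import movep, move_l, set_joints, gripper_to, hold, inverse_kinematics, observe, get_image, get_calibration, Unreachable, job_done gives the robot as it stands. Calls block until the motion is done:
- movep(position, orientation): joint-space move of the TCP to a pose.
- move_l(position, feed=0.15, rotation=None, max_force=None): straight line of the TCP; rotation=None keeps the orientation; feed is the mean speed in m/s. With max_force (N) it stops when the force on the tool has changed by that much, and returns True; else False.
- set_joints(angles): joint-space move.
- gripper_to(opening, f_grip=None): finger opening in m; f_grip is the grip in N (None keeps the last); returns when the fingers have stopped.
- hold(seconds).
- inverse_kinematics(position, orientation): joint angles nearest the present ones, or None.
- observe(): the state.
- get_image(name): name is "side" or "top"; returns (picture, depth): 384x512x3 uint8, red, green, blue; 384x512 float32, m along the optical axis (not along the pixel's ray), 0 where there is no reading.
- get_calibration(name): a dict with "intrinsics" (3x3 intrinsics, pixels), "dist_coeffs" ([k1, k2, p1, p2, k3] as OpenCV has them; the pictures are not rectified), "world_from_camera" (4x4, takes a point from camera to world coordinates). Camera axes: x right, y down, z forward; pixel columns grow to the right and rows downward; lengths in m; the calibration is good to about 2 mm. A picture is of the moment at which its call begins. get_calibration takes no time and is no camera call.
A pose or a line that the arm cannot do raises Unreachable and nothing moves.
- job_done(): hands the job in; it is judged then, once.
The state is a dict: "time_s": time; "q": joint angles; "joint_velocities": joint speeds; "joint_torque": joint torques, N m; "eef_pos": TCP position; "tcp_rot": TCP orientation; "ft_force": force on the tool from outside, world axes, zero at the start; "torque": the same for the moment, N m; "opening": finger opening in m; "grasp_force": force on a finger pad.
Only numpy, scipy, OpenCV 4.12 (cv2) and the standard library are available. Lean on these libraries where they do the work, as an engineer would, in place of code of your own. Each camera call takes 0.05 s, during which the arm holds its last target. There are 200 camera calls.

### The job

Make up the hook-fitting kit: turn the swing tab fully aside, lift the clear cover out of the case and lay it flat on the bare bench, then lay the drift punch, the soapstone stick and the smaller hexagon nut each in the insert whose pocket is made for it. Leave the cold chisel and the larger, rusty nut where they lie, and leave the case open with the tab still aside.

Things in the scene. Friction and masses are not known exactly. Their poses are not given: they have to be found in the camera images.
- swing_tab: Steel tab on an upright pivot screw at the -x rim of the case. Origin: pivot, 31.5 mm above bench; x axis points to its free end (41 mm out). Strip 13 x 3 mm; finger lug 9 x 10 mm stands 30 mm from the pivot, top 21 mm above origin. At first it points into the case over the cover's edge. Turns up to 1.8 rad either way, stays where left, about 1.5 N at the lug; past 1.4 rad it clears the cover.
- cover: Clear panel 145 (x) x 147 (y) x 4 mm, loose in the rebate of a 156 x 158 mm grey case, rim 30 mm high, at first at the case's centre and yaw. Origin: centre of underside, 25 mm up. Black grip bar on its middle, 60 mm along x, 14 mm along y, top 26 mm above origin. Bare bench for it: 170 x 180 mm round x 0.487, y -0.175, right of and in front of the case; the toggle clamp behind is 150 mm tall.
- punch_insert: Black insert with grey pocket floor, fixed in the case, 137 (x) x 45.5 (y) mm, with the longest pocket: 128 x 37 mm along x, walls 12 mm high, centred. Origin: centre of underside; pocket floor 2 mm above it, 4 mm above bench. The inserts lie side by side at 46 mm pitch, in any order. Their pocket walls, like the case's sides, are open for 52 mm in the middle, as a finger channel along y down to the floor.
- soapstone_insert: Insert of the same outline and height with the middle-sized pocket, 102 x 37 mm, long axis x, likewise open to the sides in the middle 52 mm; origin and pocket floor as for the punch insert.
- nut_insert: Insert of the same outline and height with the short square pocket, 44 mm along x by 40 mm along y, in its middle: 12 mm high walls across x, only a 2 mm lip towards the y sides; origin and pocket floor as for the punch insert.
- drift_punch: Bright steel drift punch, 112 mm long along its y axis, 13 mm thick, tapered towards one end, 0.12 kg, lying on the bench. Origin: middle of its underside as it lies at first, z up; knocked, it can roll.
- soapstone_stick: Pale soapstone marker stick, 85 mm long along its y axis, 12 mm wide, 9 mm high. Origin: centre of its underside.
- small_nut: Dark hexagon nut, 24 mm across flats (flats face its x axis), 27 mm across corners (y axis), 19 mm high. Origin: centre of its underside, hole upright.
- large_nut: Rusty brown hexagon nut, 30 mm across flats, 24 mm high: not part of the kit. Origin: centre of its underside.
- chisel: Blue-grey octagonal cold chisel, 160 mm long along its y axis, 20 mm wide, 17 mm high: not part of the kit. Origin: centre of its underside.

How it is judged:
By the outcome, as a careful person would: the job done as asked, in the order asked, and still so for the second after the job is handed in, with the robot touching nothing.
It also fails if it takes over 128 s, if anything falls off the work surface, if the arm or the gripper's body presses on something with over 40 N, if the wrist force passes 120 N, or if a joint passes its speed limit or range.

## Working session

There is one attempt and no reset: what is moved stays moved. The work goes in short steps, each a Python script; the robot and the scene stay as the last script left them, time stands still between calls to the robot, and variables do not carry over. Pictures are saved under pics/ and viewed, at most 16 in all, crops included, and the job is handed in when it is done.

```bash
mkdir -p pics; cat > h.py <<'E'
import numpy as np, cv2
from plant import *
def snap(cam,fn=None,crop=None,s=1):
    im,d=get_image(cam); np.savez('/tmp/%s.npz'%cam,im=im,d=d)
    if fn: save(im,fn,crop,s)
    return im,d
def save(im,fn,crop=None,s=1):
    if crop: im=im[crop[1]:crop[3],crop[0]:crop[2]]
    im=cv2.resize(im,None,fx=s,fy=s,interpolation=cv2.INTER_CUBIC)
    cv2.imwrite('pics/'+fn,im[:,:,::-1])
def pix(cam,uv,z):
    c=get_calibration(cam);K=np.array(c['intrinsics'],float);D=np.array(c['dist_coeffs'],float);T=np.array(c['world_from_camera'])
    p=cv2.undistortPoints(np.array(uv,float).reshape(-1,1,2),K,D).reshape(-1,2)
    r=np.c_[p,np.ones(len(p))]@T[:3,:3].T
    o=T[:3,3]; return o+r*((z-o[2])/r[:,2])[:,None]
def cloud(cam):
    f=np.load('/tmp/%s.npz'%cam);d=f['d'];c=get_calibration(cam);K=np.array(c['intrinsics'],float);D=np.array(c['dist_coeffs'],float);T=np.array(c['world_from_camera'])
    v,u=np.mgrid[:384,:512];p=cv2.undistortPoints(np.stack([u,v],-1).reshape(-1,1,2).astype(float),K,D).reshape(-1,2)
    P=np.c_[p,np.ones(len(p))]*d.reshape(-1,1);P=P@T[:3,:3].T+T[:3,3];P[d.ravel()==0]=np.nan
    return f['im'],P.reshape(384,512,3)
E
python3 - <<'E'
from h import *
np.set_printoptions(precision=4,suppress=True)
snap('top','top1.png',s=1.5);snap('side','side1.png',s=1.5)
for n in('top','side'):print(get_calibration(n))
o=observe();print(o['time_s'],o['tcp_rot'],o['opening'])
E
```

```text
{'intrinsics': array([[406.8251,   0.    , 252.4791],
       [  0.    , 406.8251, 189.2205],
       [  0.    ,   0.    ,   1.    ]]), 'dist_coeffs': array([-0.009,  0.   ,  0.   ,  0.   ,  0.   ]), 'world_from_camera': array([[-0.0136, -0.9851,  0.1714,  0.3429],
       [-0.9999,  0.0152,  0.0077,  0.0192],
       [-0.0102, -0.1713, -0.9852,  1.1009],
       [ 0.    ,  0.    ,  0.    ,  1.    ]])}
{'intrinsics': array([[372.9082,   0.    , 254.8139],
       [  0.    , 372.9082, 197.9976],
       [  0.    ,   0.    ,   1.    ]]), 'dist_coeffs': array([-0.0352,  0.    ,  0.    ,  0.    ,  0.    ]), 'world_from_camera': array([[ 0.9906, -0.0704,  0.117 ,  0.4184],
       [-0.1365, -0.5389,  0.8312, -0.7356],
       [ 0.0045, -0.8394, -0.5435,  0.5314],
       [ 0.    ,  0.    ,  0.    ,  1.    ]])}
0.1 [-3.1398 -0.0002  0.4338] 0.08517639847829862
```

View pics/top1.png

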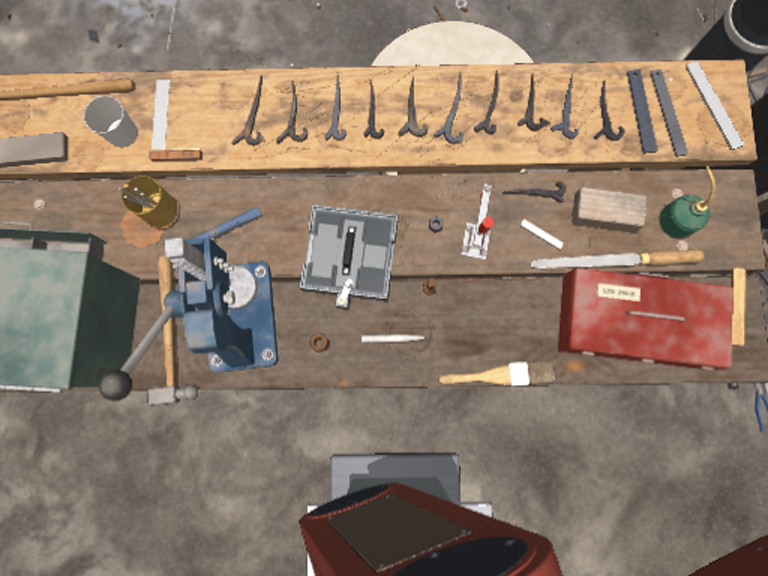

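View pics/side1.png

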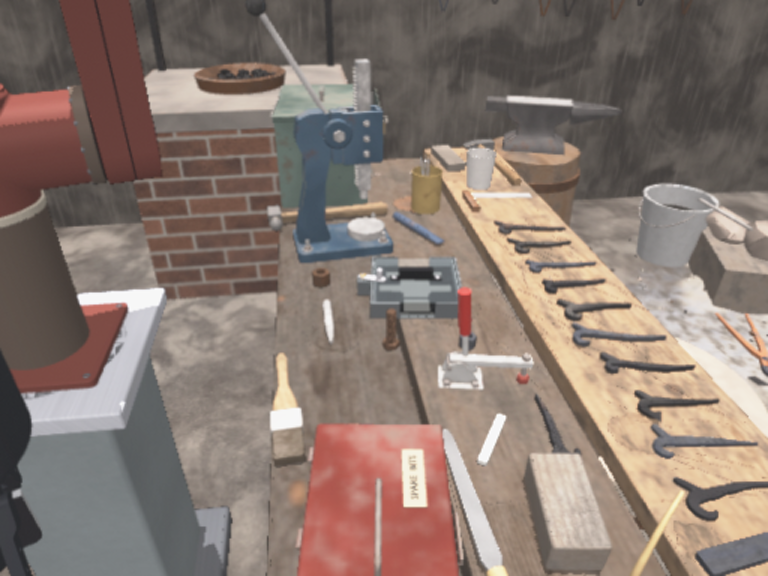

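The top view shows the case at (349,252), tab lug at (345,292), small nut (436,224), toggle clamp (480,230), soapstone (542,234), punch (393,338), large nut (319,342), chisel (225,225) (1.5x pixels). Enlarging.

```bash
python3 - <<'E'
from h import *
np.set_printoptions(precision=4,suppress=True)
im,P=cloud('top')
save(im,'top2.png',(190,115,390,245),4)
for n,(u,v) in dict(case=(349,252),lug=(346,288),nut=(436,224),clampred=(486,224),stone=(542,234),punch=(393,338),lnut=(319,342),bolt=(430,286),tabpiv=(342,302)).items():
    print(n,P[round(v/1.5),round(u/1.5)])
print(pix('top',[(300,190)],0))
E
```

```text
case [0.5838 0.0783 0.049 ]
lug [0.5223 0.085  0.0319]
nut [ 0.6474 -0.0815 -0.0023]
clampred [ 0.6041 -0.147   0.1501]
stone [ 0.6208 -0.2723  0.0108]
punch [0.4346 0.0036 0.0143]
lnut [ 0.4297  0.1362 -0.0014]
bolt [ 0.5183 -0.0622  0.0578]
tabpiv [0.4975 0.0927 0.0362]
[[ 0.5303 -0.1025  0.    ]]
```

View pics/top2.png

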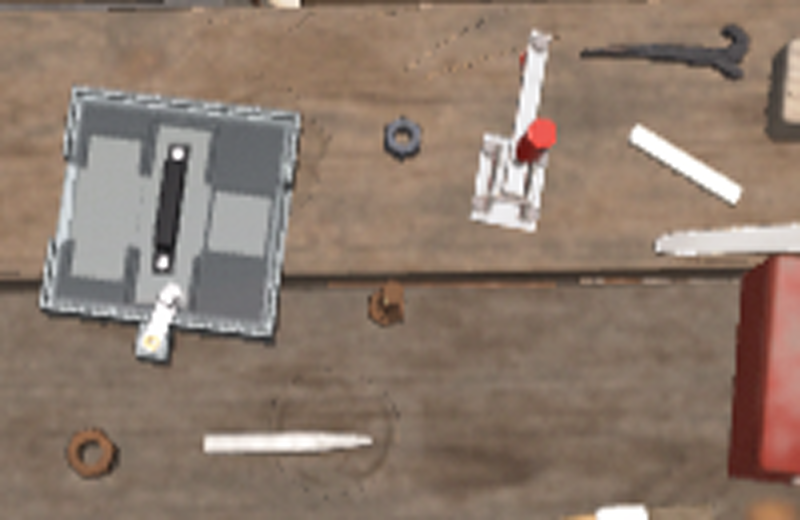

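The soapstone insert is leftmost (+y), the punch insert in the middle and the nut insert rightmost; a rusty bolt stands at (0.52,-0.06). The tab pivot is at (152,342), lug near (170,297).

```bash
python3 - <<'E'
from h import *
np.set_printoptions(precision=4,suppress=True)
f=lambda l,z: pix('top',[(a/4+190,b/4+115) for a,b in l],z)
c=f([(73,88),(300,115),(273,340),(43,310)],.03);print('case',c[:,:2].ravel(),c.mean(0))
e=[c[0]-c[3],c[1]-c[2],c[3]-c[2],c[0]-c[1]]
print([np.arctan2(a[1],a[0]) for a in e],[np.linalg.norm(a) for a in e])
b=f([(178,147),(162,263)],.051);print('bar',b,b.mean(0))
print('piv',f([(152,342)],.035),'lug',f([(170,296)],.05),f([(170,296)],.04))
p=f([(205,443),(372,440)],.007);print('punch',p,p.mean(0))
s=f([(637,126),(744,198),(629,137),(737,204)],.009);print('stone',s,s.mean(0))
print('nut',f([(403,137)],.019),'bolt top',f([(388,292)],.058),'base',f([(384,316)],0))
im,P=cloud('side'); save(im,'side2.png',(200,150,350,260),5)
E
```

```text
case [ 0.6761  0.1467  0.6544 -0.0082  0.4999  0.0127  0.5225  0.166 ] [0.5882 0.0793 0.03  ]
[np.float64(-0.12476396333387692), np.float64(-0.1342495030878832), np.float64(1.4246487463582402), np.float64(1.4315182644983857)] [np.float64(0.15488398223236485), np.float64(0.15593400151810222), np.float64(0.15494095880464945), np.float64(0.15640110543048305)]
bar [[0.6276 0.074  0.051 ]
 [0.5491 0.085  0.051 ]] [0.5883 0.0795 0.051 ]
piv [[0.499  0.0928 0.035 ]] lug [[0.5271 0.0799 0.05  ]] [[0.5289 0.0804 0.04  ]]
punch [[ 0.434   0.0593  0.007 ]
 [ 0.4344 -0.0529  0.007 ]] [0.4342 0.0032 0.007 ]
stone [[ 0.6488 -0.2419  0.009 ]
 [ 0.5966 -0.3125  0.009 ]
 [ 0.6411 -0.2359  0.009 ]
 [ 0.5924 -0.3074  0.009 ]] [ 0.6197 -0.2744  0.009 ]
nut [[ 0.6408 -0.0788  0.019 ]] bolt top [[ 0.5262 -0.0624  0.058 ]] base [[ 0.5197 -0.0638  0.    ]]
```

View pics/side2.png

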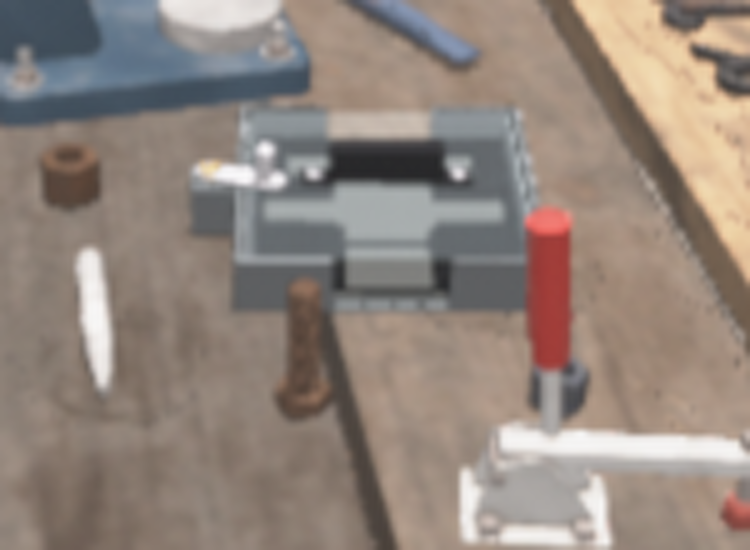

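```bash
cat >> h.py <<'E'
PI=np.pi
C=np.array([.5882,.0793]);CY=-.13;PIV=np.array([.499,.0928])
def rot(a):return np.array([[np.cos(a),-np.sin(a)],[np.sin(a),np.cos(a)]])
def cw(x,y):return C+rot(CY)@np.array([x,y])
def go(xy,z,yaw):movep([xy[0],xy[1],z],[PI,0,yaw])
def lin(xy,z,feed=.15,yaw=None,mf=None):
    return move_l([xy[0],xy[1],z],feed=feed,rotation=None if yaw is None else [PI,0,yaw],max_force=mf)
def st(*a):
    o=observe();print(*a,'t',round(o['time_s'],1),'p',np.round(o['eef_pos'],4),'F',np.round(o['ft_force'],1),'op',round(o['opening'],4),'g',round(o['grasp_force'],1),'q',np.round(o['q'],2))
E
python3 - <<'E'
from h import *
np.set_printoptions(precision=4,suppress=True)
print('side bar',pix('side',[(200+388/5,150+143/5)],.051),'nut(5px)',pix('side',[(200+573/5,150+372/5)],.019))
gripper_to(0.0)
pos=lambda th,r,off:PIV+rot(th)@np.array([r,off])
go(pos(-.42,.027,.027),.12,PI-.42); st('above')
print(lin(pos(-.42,.027,.027),.039,.15,mf=10)); st('down')
for th in np.arange(-.5,-1.86,-.15):
    r=lin(pos(th,.029,.0195),.039,.08,PI+th,mf=20)
    if r: st('stop',th);break
st('end')
snap('top','t3.png',(200,140,300,215),6)
E
```

```text
side bar [[0.5927 0.0827 0.051 ]] nut(5px) [[ 0.649  -0.0795  0.019 ]]
above t 3.5 p [0.535  0.1057 0.1202] F [-0.1 -0.3  0.1] op -0.0001 g 0.0 q [ 0.05  0.14  1.84 -0.    1.16 -1.1 ]
False
down t 4.2 p [0.5353 0.1063 0.0396] F [-0.   0.2 -0.1] op -0.0 g 0.0 q [ 0.05  0.26  1.88  0.    1.01 -1.1 ]
end t 7.1 p [0.5098 0.0596 0.039 ] F [ 1.   0.1 -0.4] op -0.0001 g 0.2 q [-0.04  0.19  1.96 -0.    0.99  0.24]
```

View pics/t3.png

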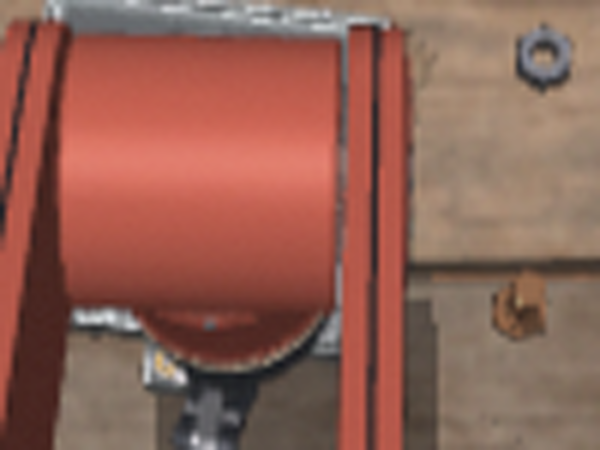

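```bash
python3 - <<'E'
from h import *
o=observe()['eef_pos']
th=-1.78;d=rot(th)@np.array([0,.02])
lin([o[0]+d[0],o[1]+d[1]],.039,.1); lin([o[0]+d[0],o[1]+d[1]],.12,.25)
gripper_to(.045,60)
go([.590,.081],.11,PI+CY); st()
snap('side','s4.png',(220,160,320,235),6)
E
```

```text
t 10.0 p [0.5899 0.081  0.11  ] F [-0.6 -0.6  0.1] op 0.0452 g 0.0 q [ 0.    0.26  1.71  0.    1.16 -1.44]
```

View pics/s4.png

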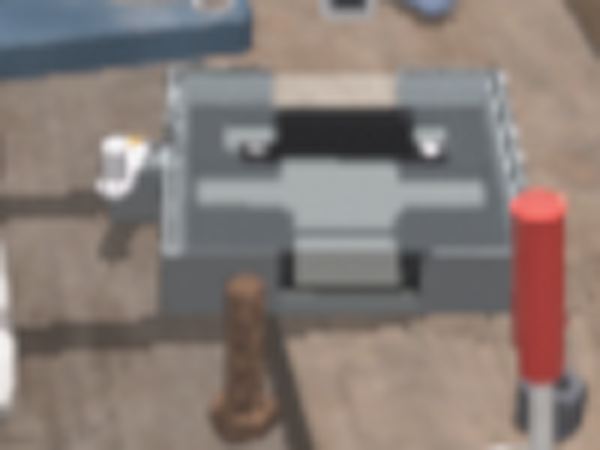

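The tab, pivot (132,142) to tip (112,195), now points outward clear of the case. Grip and move the cover.

```bash
python3 - <<'E'
from h import *
print(lin([.590,.081],.033,.12,mf=10)); st('down')
gripper_to(.0,50); st('grip')
lin([.590,.081],.06,.06); st('lift')
lin([.590,.081],.15,.2)
go([.487,-.175],.15,PI); st('over')
snap('side','s5.png',(180,120,400,285),3)
E
```

```text
False
down t 10.8 p [0.5906 0.081  0.0336] F [ 1.1  0.1 -0.2] op 0.0447 g 0.0 q [ 0.    0.37  1.74 -0.    1.03 -1.44]
grip t 11.2 p [0.5912 0.082  0.0344] F [0.  5.2 3.5] op 0.0128 g 51.9 q [ 0.    0.37  1.74  0.    1.03 -1.44]
lift t 11.8 p [0.59   0.0807 0.0601] F [ 0.2  0.2 -1.5] op 0.0126 g 51.1 q [ 0.    0.33  1.74 -0.    1.08 -1.44]
over t 13.5 p [ 0.4872 -0.1748  0.1497] F [0.  0.2 0. ] op -0.0002 g 0.0 q [-0.5   0.04  1.89  0.    1.22 -2.07]
```

View pics/s5.png

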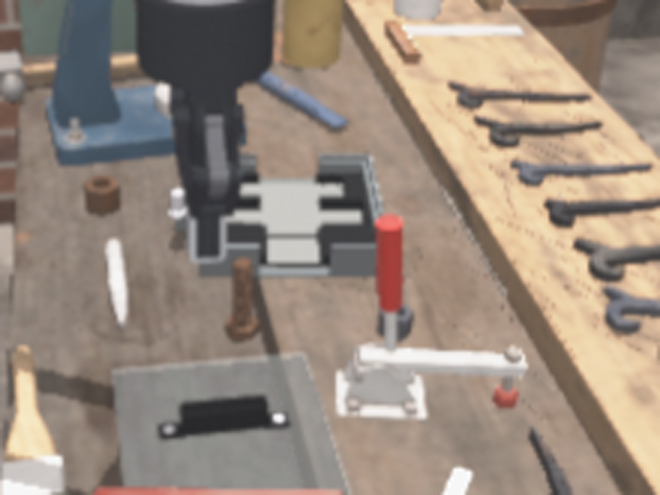

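The cover slipped out in the fast transfer and lies, apparently, at around (220,420) of the crop. Look at it fully.

```bash
python3 - <<'E'
from h import *
np.set_printoptions(precision=4,suppress=True)
im,P=cloud('side'); save(im,'s6.png',(150,200,350,340),4)
for u,v in [(190,125),(120,135),(160,130),(230,120),(270,108),(300,118),(200,150)]:
    print((u,v),P[round(120+v*165/165),180+u] if 0 else P[120+v,180+u])
st()
E
```

```text
(190, 125) [ 0.7559 -0.1499  0.0045]
(120, 135) [ 0.5965 -0.1597  0.0033]
(160, 130) [ 0.6865 -0.154   0.0018]
(230, 120) [ 0.8309 -0.1744  0.0302]
(270, 108) [ 0.9501 -0.1367  0.0212]
(300, 118) [ 1.8647  0.6568 -0.7457]
(200, 150) [ 0.7613 -0.2024 -0.0209]
t 13.5 p [ 0.4874 -0.1746  0.1498] F [-0.1 -0.  -0. ] op -0.0002 g 0.0 q [-0.5   0.04  1.89  0.    1.22 -2.07]
```

View pics/s6.png

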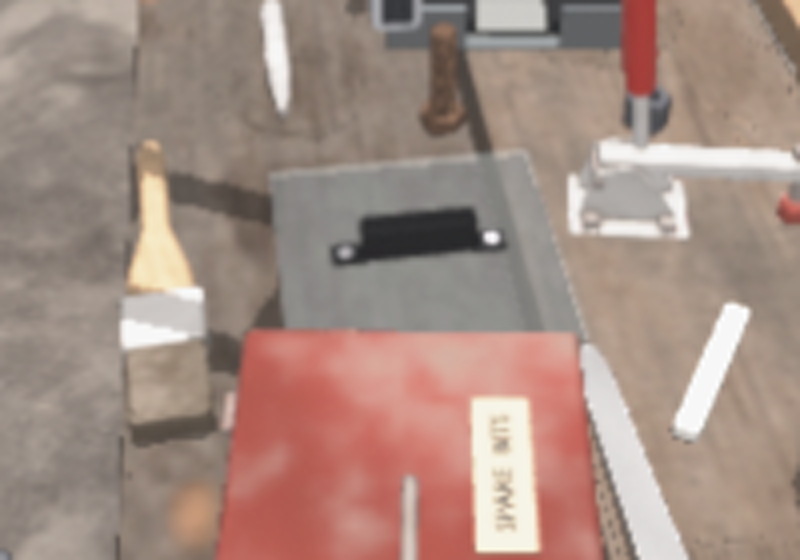

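```bash
python3 - <<'E'
from h import *
np.set_printoptions(precision=4,suppress=True)
g=lambda l,z:pix('side',[(a/4+150,b/4+200) for a,b in l],z)
print(g([(272,177),(525,152),(583,335),(287,328)],.004)); print('bar',g([(418,219)],.026))
im,P=cloud('side')
for a,b in [(290,190),(510,170),(560,325),(300,315),(418,219),(400,290),(420,185)]: print((a,b),P[200+b//4,150+a//4])
# plane fit
R=[];
for v in range(245,281):
  for u in range(224,290):
    p=P[v,u]
    if np.isfinite(p).all() and p[2]<.05 : R.append(p)
R=np.array(R);A=np.c_[R[:,:2],np.ones(len(R))]
m=np.abs(R[:,2]-np.median(R[:,2]))<.01
print(len(R),m.sum(),np.linalg.lstsq(A[m],R[m,2],rcond=None)[0],np.median(R[:,2]))
E
```

```text
[[ 0.4268 -0.1027  0.004 ]
 [ 0.5681 -0.0996  0.004 ]
 [ 0.5686 -0.24    0.004 ]
 [ 0.4278 -0.2166  0.004 ]]
bar [[ 0.4978 -0.1715  0.026 ]]
(290, 190) [ 0.4349 -0.1125  0.0036]
(510, 170) [ 0.556  -0.1124  0.0043]
(560, 325) [ 0.5591 -0.2319  0.0045]
(300, 315) [ 0.4348 -0.2075  0.0048]
(418, 219) [ 0.4969 -0.1702  0.027 ]
(400, 290) [ 0.4852 -0.1983  0.0056]
(420, 185) [ 0.5061 -0.1198  0.0047]
2370 2129 [-0.0056 -0.0012  0.0077] 0.005031788242406021
```

The cover lies flat (z≈4–5 mm everywhere) and square at (0.497,-0.172), inside the bare area. On with the punch, with a firmer grip and gentler carry.

```bash
cat >> h.py <<'E'
C=np.array([.5895,.0805])
E
python3 - <<'E'
from h import *
np.set_printoptions(precision=4,suppress=True)
g=lambda l,z:pix('side',[(a/5+200,b/5+150) for a,b in l],z)
print('punch side',g([(90,250),(105,388)],.007))
gripper_to(.035,90)
go([.435,.006],.12,PI/2)
snap('top','t7.png',(190,115,390,245),4)
print(lin([.435,.006],.0035,.15,mf=10)); st('down')
gripper_to(0); st('grip')
lin([.435,.006],.10,.12); st('lift')
snap('side','s7.png',(200,120,350,230),5)
E
```

```text
punch side [[ 0.4364  0.0693  0.007 ]
 [ 0.4369 -0.0478  0.007 ]]
False
down t 16.6 p [0.4357 0.0058 0.0041] F [ 0.1 -0.6 -0.1] op 0.0346 g 0.0 q [-0.17  0.08  2.16 -0.    0.89 -0.17]
grip t 17.0 p [0.4362 0.0058 0.0049] F [-1.5  1.2  5. ] op 0.0097 g 88.3 q [-0.17  0.08  2.16 -0.    0.89 -0.17]
lift t 17.9 p [0.4343 0.0061 0.0992] F [ 0.4 -0.4 -2.2] op 0.0101 g 88.2 q [-0.17 -0.1   2.13 -0.    1.12 -0.17]
```

View pics/t7.png

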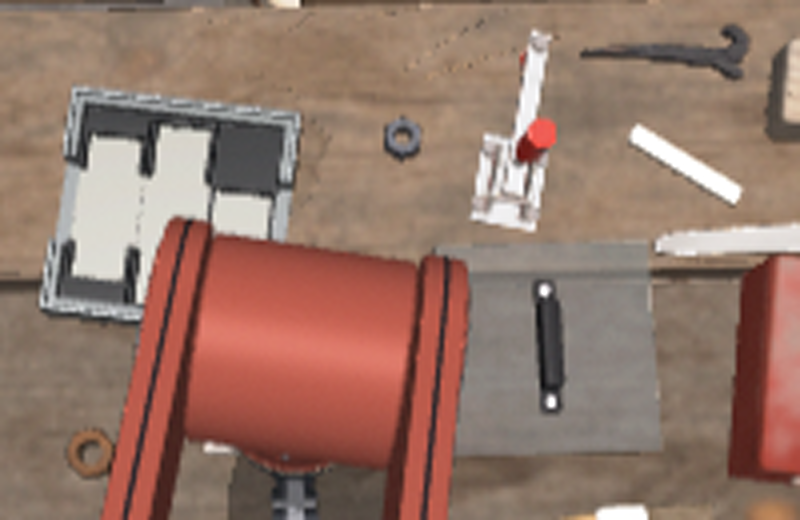

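View pics/s7.png

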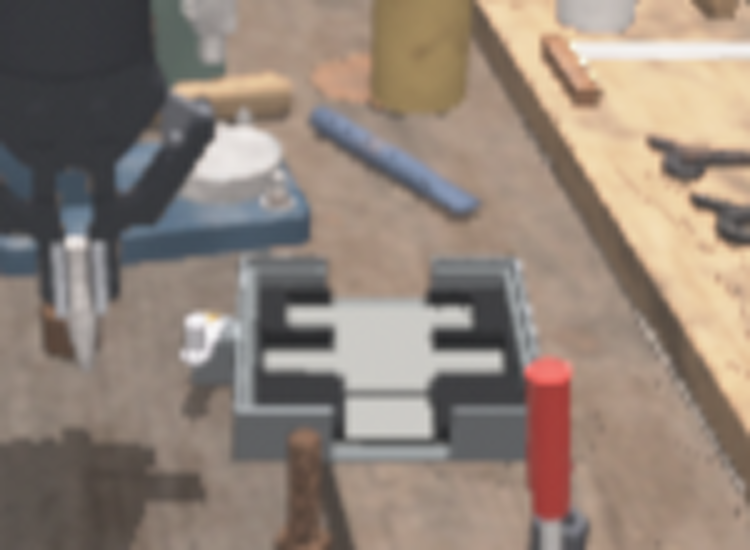

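The cover lies flat and square at right (550,345); the punch (75,300 in the side crop) is held. Place it in the middle insert.

```bash
python3 - <<'E'
from h import *
p=cw(0,0); Y=PI+CY
lin([.50,.04],.11,.12,(PI/2+Y)/2); lin(p,.10,.12,Y); st('over')
print(lin(p,.03,.12)); print(lin(p,.0098,.04,mf=8)); st('down')
gripper_to(.03); lin(p,.10,.2); st('up')
gripper_to(.035)
lin([p[0],p[1]-.08],.16,.3)
go([.62,-.20],.2,PI-.65)
snap('top','t8.png',(190,115,390,245),4)
E
```

```text
over t 19.8 p [0.5889 0.0803 0.0998] F [-0.7  0.6 -1.2] op 0.0096 g 88.2 q [ 0.    0.28  1.72 -0.    1.15 -1.44]
False
True
down t 21.1 p [0.5888 0.0805 0.009 ] F [-0.2 -1.1  4.2] op 0.0098 g 89.0 q [ 0.    0.41  1.75 -0.    0.99 -1.44]
up t 22.1 p [0.589  0.0805 0.0993] F [-0.5  0.9 -1.2] op 0.03 g 0.0 q [ 0.    0.28  1.72 -0.    1.15 -1.44]
```

View pics/t8.png

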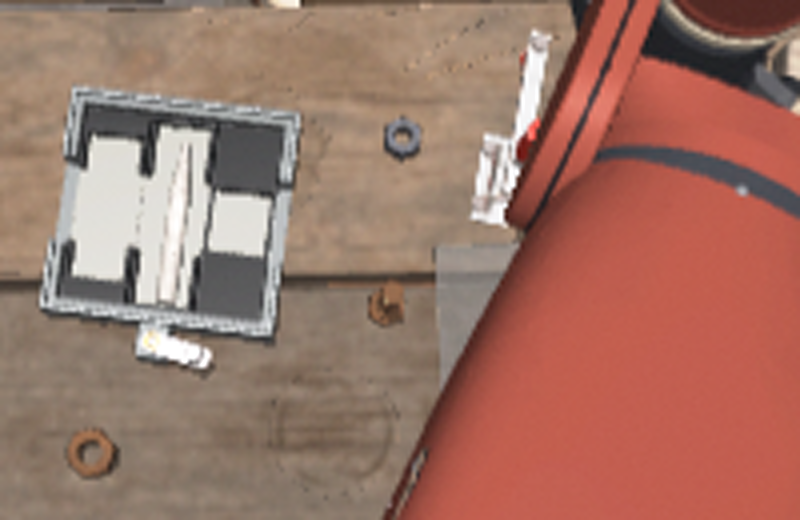

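The punch lies in the middle pocket ((185,143)–(170,305)); the tab points aside, (152,342) to (207,358). Next the soapstone.

```bash
python3 - <<'E'
from h import *
np.set_printoptions(precision=4,suppress=True)
g=lambda l,z:pix('side',[(a/4+150,b/4+200) for a,b in l],z)
s=g([(737,305),(684,434)],.007);print('stone side',s,s.mean(0))
xy=(np.array([.6197,-.2744])+s.mean(0)[:2])/2; print(xy)
go(xy,.13,.955)
print(lin(xy,.0035,.15,mf=10)); st('down')
gripper_to(0,60); st('grip')
lin(xy,.19,.2); st('lift')
snap('side','s9.png',(200,60,400,210),4)
E
```

```text
stone side [[ 0.6473 -0.2335  0.007 ]
 [ 0.5988 -0.3078  0.007 ]] [ 0.623  -0.2706  0.007 ]
[ 0.6214 -0.2725]
False
down t 25.9 p [ 0.6223 -0.273   0.0048] F [0.4 0.5 0.3] op 0.0347 g 0.0 q [-0.53  0.58  1.51  0.    1.05  0.09]
grip t 26.3 p [ 0.6225 -0.2732  0.0053] F [-1.   0.2  6.4] op 0.0092 g 59.0 q [-0.53  0.58  1.51 -0.    1.05  0.09]
lift t 27.4 p [ 0.6204 -0.272   0.1879] F [ 0.2  0.1 -0.3] op 0.009 g 58.6 q [-0.53  0.38  1.42  0.    1.35  0.09]
```

View pics/s9.png

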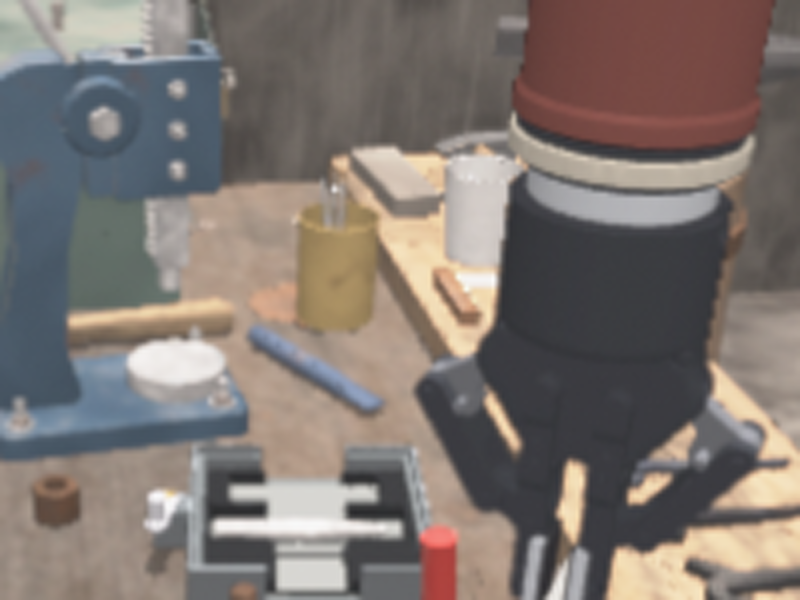

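```bash
python3 - <<'E'
from h import *
p=cw(0,.046)
lin([.61,-.10],.20,.15,.41); lin(p,.12,.15,CY); st('over')
print(lin(p,.03,.12)); print(lin(p,.0095,.04,mf=8)); st('down')
gripper_to(.028); lin(p,.12,.2); st('up')
gripper_to(.045)
lin([.63,-.04],.16,.3)
im,d=snap('side')
gripper_to(.045)
lin([.62,-.02],.25,.3)
im,d=snap('top')
# view both: nut zoom and case
a=cv2.resize(im[130:205,195:270],(500,500),interpolation=cv2.INTER_CUBIC)
b=cv2.resize(np.load('/tmp/side.npz')['im'][180:240,240:320],(300,225),interpolation=cv2.INTER_CUBIC)
c=cv2.resize(im[140:160,280:302],(300,272),interpolation=cv2.INTER_CUBIC)
o=np.zeros((500,800,3),np.uint8);o[:,:500]=a;o[:225,500:]=b;o[228:,500:]=c;save(o,'m10.png')
E
```

```text
over t 30.5 p [0.5957 0.1256 0.1203] F [ 0.1  0.2 -0.6] op 0.0092 g 58.6 q [ 0.08  0.28  1.67 -0.    1.19  1.78]
False
True
down t 31.9 p [0.5949 0.1261 0.0094] F [0.2 0.  3.8] op 0.0089 g 59.2 q [ 0.08  0.43  1.71 -0.    1.    1.78]
up t 32.9 p [0.5947 0.1261 0.119 ] F [-0.7 -0.1 -1.2] op 0.0281 g 0.0 q [0.08 0.28 1.67 0.   1.19 1.78]
```

View pics/m10.png

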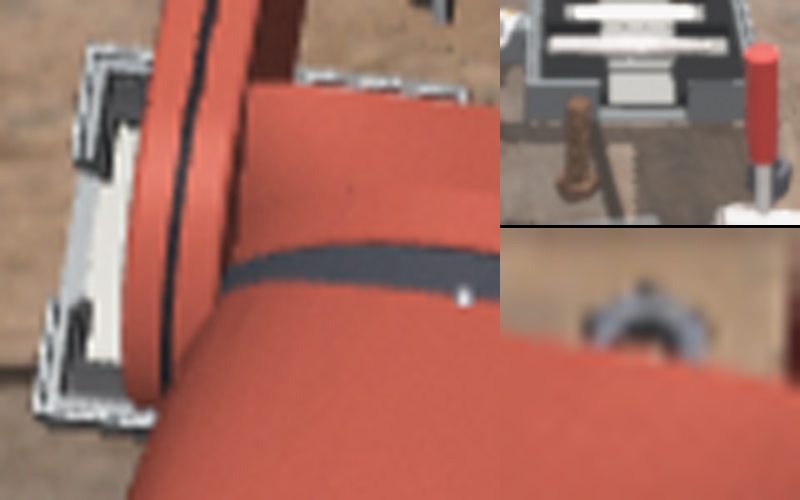

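Soapstone appears in the left pocket; the nut has corners along world x, so its flats face y. Grip it across y.

```bash
python3 - <<'E'
from h import *
xy=[.645,-.079]; p=cw(0,-.046)
gripper_to(.038,60)
go(xy,.15,0)
print(lin(xy,.004,.15,mf=10)); st('down')
gripper_to(0); st('grip')
lin(xy,.10,.15); st('lift')
lin(p,.10,.15,CY)
print(lin(p,.03,.12)); print(lin(p,.0088,.04,mf=8)); st('down')
gripper_to(.034); lin(p,.12,.2); st('up')
go([.40,-.25],.30,0)
im,d=snap('top','t11.png',(200,130,280,205),8)
snap('side','s11.png',(190,150,350,270),5); st()
E
```

```text
False
down t 36.7 p [ 0.6462 -0.0792  0.0055] F [ 0.9 -0.1  0.4] op 0.0381 g 0.0 q [-0.24  0.52  1.6   0.    1.02  1.33]
grip t 36.9 p [ 0.6465 -0.0794  0.0059] F [0.6 1.1 6.5] op 0.0217 g 59.5 q [-0.24  0.52  1.6   0.    1.02  1.33]
lift t 37.7 p [ 0.6442 -0.0788  0.0989] F [-0.1  0.3 -0.2] op 0.0219 g 58.8 q [-0.24  0.4   1.57 -0.    1.18  1.33]
False
True
down t 40.0 p [0.5833 0.0349 0.0099] F [-1.6 -0.7  5.6] op 0.0218 g 59.4 q [-0.08  0.38  1.78 -0.    0.98  1.63]
up t 41.0 p [0.5827 0.035  0.1189] F [ 0.1 -0.  -0.9] op 0.0341 g 0.0 q [-0.08  0.23  1.74  0.    1.18  1.63]
t 42.5 p [ 0.4003 -0.2492  0.299 ] F [ 0.3  1.7 -0.3] op 0.0337 g 0.0 q [-0.72 -0.19  1.82  0.    1.52  0.85]
```

View pics/t11.png

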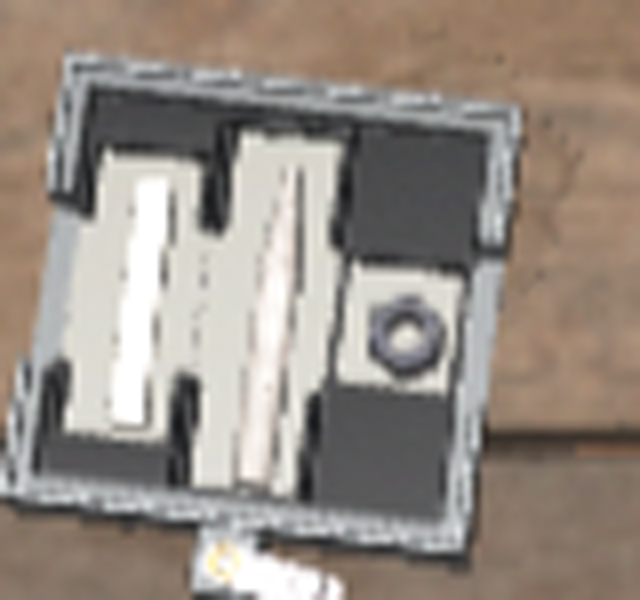

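View pics/s11.png

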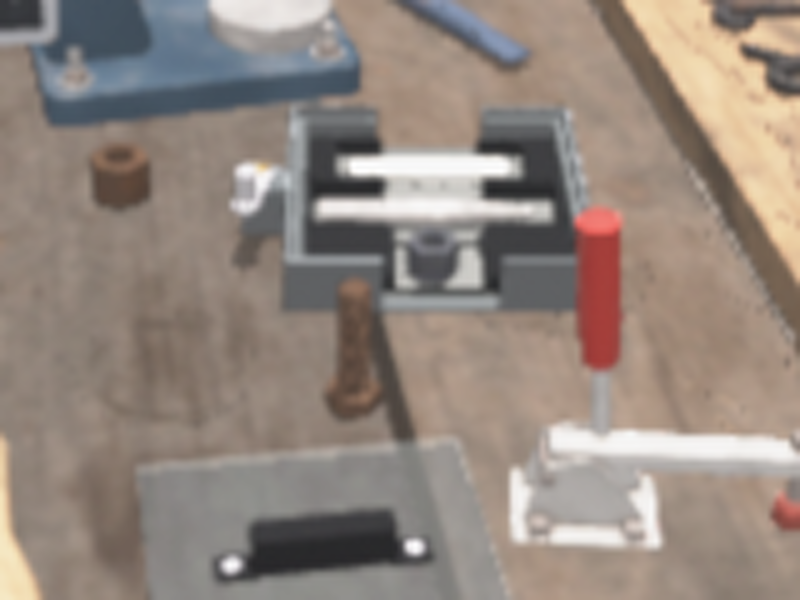

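```bash
python3 - <<'E'
from h import *
np.set_printoptions(precision=4,suppress=True)
im,P=cloud('top')
for a,b in [(253,470),(258,430),(270,340),(282,250),(150,200),(140,300),(130,410),(400,310),(275,520),(310,585),(222,560)]: print((a,b),P[130+b//8,200+a//8], (rot(-CY)@(P[130+b//8,200+a//8][:2]-C)))
im,P=cloud('side')
print('side along punch:')
for u,v in [(330,212),(380,210),(430,209),(480,210),(540,211)]: print(P[150+v//5,190+u//5])
E
```

```text
(253, 470) [0.5357 0.0858 0.0173] [-0.0541 -0.0017]
(258, 430) [0.5495 0.0831 0.0166] [-0.04   -0.0026]
(270, 340) [0.5808 0.0804 0.0131] [-0.0086 -0.0012]
(282, 250) [0.61   0.0744 0.0196] [ 0.0211 -0.0034]
(150, 200) [0.6299 0.1217 0.0111] [0.0347 0.0461]
(140, 300) [0.5965 0.1246 0.009 ] [0.0012 0.0446]
(130, 410) [0.5567 0.127  0.0116] [-0.0385  0.0419]
(400, 310) [0.5889 0.0336 0.0235] [ 0.0055 -0.0466]
(275, 520) [0.5146 0.0772 0.0285] [-0.0739 -0.013 ]
(310, 585) [0.4892 0.0655 0.0545] [-0.0975 -0.0279]
(222, 560) [0.5005 0.0955 0.0343] [-0.0902  0.0034]
side along punch:
[0.5367 0.083  0.0146]
[0.5626 0.0795 0.0147]
[0.5887 0.0775 0.0169]
[0.6146 0.0729 0.0146]
[0.6508 0.0867 0.0031]
```

Depths confirm all three parts sit on their pocket floors and the tab is about 1.7 rad aside. Hand in.

```bash
python3 - <<'E'
from h import *
hold(0.3); print(job_done()); st()
E
```

```text
the job is handed in; nothing more can be done
None
the job is handed in; nothing more can be done
```

The kit is made up and handed in at about 43 s: tab aside, cover flat on the bare bench, and punch, soapstone and small nut each in its insert; however, the cover slipped from the grip on the way over and dropped rather than being set down, landing flat and square inside the bare area, where I left it.

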